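# Lock the sample canister and upload its logger

### The arm

A 6-joint arm with a two-finger parallel gripper is mounted at the origin on the work surface. World frame = base frame: x ahead of the robot, y to its left, z up, the work surface at z = 0. Lengths are in mm, angles in degrees, forces in N, time in s.
With the tool pointing down it reaches from about 300 to 850 mm from the base axis. Payload 4.2 kg.
Tool frame: the origin (TCP) lies at the very end of the fingers, on their centre line; the grasp point (between the pads) lies 19 mm behind it; z points along the fingers, y is the line along which they close (so a half turn about z gives the same grasp; the last joint's range is limited). The gripper opens to 91 mm and grips with 3 to 60 N. Pads are 32 mm wide; open, the fingers measure 118 mm over their backs; the gripper's body (76 mm by 178 mm) begins 60 mm behind the grasp point.
Start: joints at [63.14, 18.312, 89.639, -0, 72.044, -1.146], TCP at [249.488, 518.072, 213.976] pointing down, gripper open.
Joint ranges: [-177.97, 177.97], [-48.28, 115.42], [12.27, 149.76], [-77.06, 257.06], [2.81, 150.46], [-146.56, 146.56]. Speed limits (degrees/s): [147.25, 147.25, 180, 180, 180, 180].

### API

Orientations are given as [roll, pitch, yaw] about the fixed x, y, z axes, in that order (R = Rz(yaw) Ry(pitch) Rx(roll)).
In Python, from workcell import env, grab_frame gives the robot as it stands. The module is installed in compiled form; this text tells all that it offers.
- The arm moves only by the tool move_arm, never from a script. Its argument "plan" is a list of rows, each an object of numbers: "tx", "ty", "tz": the shift along the tool's x, y, z in cm; "wx", "wy", "wz": the turn, a rotation vector about the tool's x, y, z in rad. In form: [{"tx": .., "ty": .., "tz": .., "wx": .., "wy": .., "wz": ..}, ...]. A call has 1 to 12 rows; each row shifts and turns the commanded pose from where the row before left it, along the tool's axes as they then stand; what a row does not reach is not made up. A row lasts 1/12 s, in which the tool goes at most 41.7 mm and 7.16 degrees, less where a joint would pass 70% of its speed; a pose out of reach is approached as far as the arm can. A call is refused whole if a number of a shift passes 4.17 or a number of a turn 0.125, either way. A call with a gripper value outside its range is refused whole. "gripper" is the finger opening in cm, from 0 to 9.12, set as the call begins (left out, the last holds). The fingers move at their own pace and stop on an object; "force" is the grip in N (left out, the last holds). Time passes only in rows, so rows that do not move let the fingers close. It gives the time, the measured TCP pose, the force, the opening and the grip force at its end, in the units of the state.
- env.state(): the state, without advancing time (a new reading comes with each control period).
- grab_frame(name): name is "side" or "top"; returns a dict with "color" (480x640x3 uint8, red, green, blue), "vfov" (degrees; the focal length in pixels is half the picture's height over the tangent of half this angle, whatever the lens; pixels are square), "cx", "cy" (the principal point, pixels), "k1" (the pictures are not rectified: a ray, as slopes to the right and down, at radius r is drawn at 1 + k1 r^2 times it, then the intrinsics apply), "view" (4x4, takes a point from world to camera coordinates). Camera axes: x right, y up, looking along -z (the intrinsics and any distortion apply to the point x, -y, -z); pixel columns grow to the right and rows downward; lengths in mm; the calibration is good to about 2 mm. A picture is of the moment at which its call begins. There is no depth.
- env.job_done(): hands the job in; it is judged then, once.
The state is a dict: "time_s": time; "qpos": joint angles; "qvel": joint speeds; "effort": joint torques, N m; "ee_pos": TCP position; "ee_rot": TCP orientation; "force": force on the tool from outside, world axes, zero at the start; "torque": the same for the moment, N m; "gripper_width": finger opening in mm; "gripper_force": force on a finger pad.
Only numpy, scipy, OpenCV 4.12 (cv2) and the standard library are available. Lean on these libraries where they do the work, as an engineer would, in place of code of your own. Each camera call takes 0.05 s, during which the arm holds its last target. There are 200 camera calls.

### The job

Turn the lock collar of the larger sample canister until its upright fin stands in line with the locked mark (the single square tooth on the flange, not the pair of pins). Then take the T-handled reader from its rest, press its tip onto the steel logger stud on top of that canister and after that onto the steel stud of the white upload station, and lay the reader back on its rest as it was, stem hanging down. Leave the smaller, already locked canister's collar and everything else on the table undisturbed.

Things in the scene. Friction and masses are not known exactly. Their poses are not given: they have to be found in the camera images.
- canister: Larger canister, white drum fixed; origin: centre of underside, z up. Flange 156 mm across, top 78 mm high. +x points at the locked mark: one black square tooth at the flange's edge (10 radial x 12 x 20 mm, top 97 mm high). Open mark: a pair of thin black pins 1.35 rad counter-clockwise. Above: aluminium collar 104 mm across, top 94 mm high; in it the lid with a stud
- collar (a joint): angle of the larger canister's lock collar about the canister's vertical axis, rad, counter-clockwise from above positive: 0 = fin in line with the locked mark, 1.35 = at the open pins. Turns from -0.35 to 1.6 and stays where it is left (stiff, about 0.2 N m); it can be turned past the mark
- collar_fin (a point): centre of the top edge of the larger collar's upright aluminium fin, 54 mm from the canister's axis and 130 mm above the table. The fin is 24 mm long radially, 12 mm thick across it and stands 36 mm above the collar's top; grip it across its thickness from above, and carry it round in an arc
- logger: sprung steel stud, 18 mm across, in a black rim (34 mm across) at the centre of the larger canister's lid; pressed down 6 mm at most, starts to give at about 2 N, 6 N at the end
- logger_top (a point): centre of the top of that stud, 126 mm above the table
- small_canister: Smaller canister, white drum fixed; origin: centre of underside, z up. Flange 128 mm across, top 54 mm high. +x points at the locked mark: one black square tooth at the flange's edge (10 radial x 12 x 20 mm, top 73 mm high). Open mark: a pair of thin black pins 1.35 rad counter-clockwise. Above: aluminium collar 76 mm across, top 70 mm high; in it the lid with a stud; already locked
- small_collar (a joint): angle of the smaller canister's lock collar, same meaning; starts near 0 (locked) and must stay
- reader: T-handled reader, grey and steel, loose, 120 g. Origin at the centre of its handle bar, bar along its x axis, z up. The bar is 116 mm long and 14 mm across, with a square grip block at its middle (50 mm along x, 16 mm wide in y, 18 mm tall). A steel stem 10 mm across goes straight down from the middle to the tip 75 mm below the origin. Grip the block across y from above
- reader_tip (a point): the reader's tip, lowest point of the stem, 6 mm across
- reader_rest: white fixed rest, origin at the centre of its underside, x along the reader's bar. Base 120 x 60 x 10 mm; two posts, each 10 mm thick, at x = -42 and +42 mm with V notches on top (notch 38 mm wide at the mouth), highest point 110 mm
- rest_seat (a point): where the reader's origin lies when at rest: 100 mm above the table over the middle of the rest; the reader's bar along the rest's x axis, either way round
- station: white upload station fixed to the table, 85 x 85 x 40 mm, origin at the centre of its underside, black display strip on top towards its -x side
- station_stud: sprung steel stud of the station, 18 mm across in a black rim, 10 mm from the middle towards its +x side; pressed down 6 mm at most, 2 to 6 N
- station_stud_top (a point): centre of the top of the station's stud, 62 mm above the table
- tube_stand: bystander: one capped tube (cap 18 mm across) in a round blue foot 48 mm across; 130 mm tall; loose, origin at the centre of its underside
- tip_box: bystander: small clear box with a blue lid, 46 x 46 x 44 mm; loose, origin at the centre of its underside
- jar: bystander: amber glass bottle with a white cap, 44 mm across, 120 mm tall; loose, origin at the centre of its underside
- cryo_box: bystander: small cardboard box, 46 x 46 x 50 mm; loose, origin at the centre of its underside
- carton: bystander: open white carton 110 x 100 x 85 mm; loose, origin at the centre of its underside
- card_stack: bystander: stack of cards 120 x 110 x 28 mm; loose, origin at the centre of its underside
- sanitiser: bystander: white bottle 60 mm across, 150 mm tall; loose, origin at the centre of its underside

How it is judged:
By the outcome, as a careful person would: the job done as asked, in the order asked, and still so for the second after the job is handed in, with the robot touching nothing.
It also fails if it takes over 67 s, if anything falls off the work surface, if the arm or the gripper's body presses on something with over 40 N, if the wrist force passes 120 N, or if a joint passes its speed limit or range.

## Working session

There is one attempt and no reset: what is moved stays moved. The work goes in short steps, Python scripts to look and compute and a tool call to move; the robot and the scene stay as the last step left them, time stands still between calls to the robot, and variables do not carry over. Pictures are saved under pics/ and viewed, at most 10 in all, crops included, and the job is handed in when it is done.

Besides the shell and the picture viewer there is one more tool, called after ">>>" as name([rows], argument=value, ...), one row to a line, values as JSON. move_arm: Moves the arm, as the interface text tells. Its arguments: {"type":"object","properties":{"plan":{"type":"array","items":{"type":"object","properties":{"tx":{"type":"number"},"ty":{"type":"number"},"tz":{"type":"number"},"wx":{"type":"number"},"wy":{"type":"number"},"wz":{"type":"number"}}}},"gripper":{"type":"number"},"force":{"type":"number"}},"required":["plan"]}

```bash
mkdir -p pics
cat > h.py <<'E'
import numpy as np, cv2
from workcell import env, grab_frame
def K(f):
    F=240/np.tan(np.radians(f["vfov"])/2); return F
def ray(f,u,v):
    F=K(f); d=np.array([(u-f["cx"])/F,(v-f["cy"])/F]); r=d.copy()
    for _ in range(30): r=d/(1+f["k1"]*(r@r))
    V=np.array(f["view"]); R=V[:3,:3]; c=-R.T@V[:3,3]
    return c,R.T@np.array([r[0],-r[1],-1.])
def onz(f,u,v,z):
    c,d=ray(f,u,v); return c+d*(z-c[2])/d[2]
def proj(f,p):
    V=np.array(f["view"]); q=V[:3,:3]@np.array(p,float)+V[:3,3]; s=np.array([q[0],-q[1]])/-q[2]
    s=s*(1+f["k1"]*(s@s)); return s*K(f)+[f["cx"],f["cy"]]
def tri(fa,a,fb,b):
    c1,d1=ray(fa,*a); c2,d2=ray(fb,*b)
    t=np.linalg.lstsq(np.c_[d1,-d2],c2-c1,rcond=None)[0]
    p,q=c1+d1*t[0],c2+d2*t[1]; return (p+q)/2,np.linalg.norm(p-q)
E
python3 - <<'E'
from h import *
import pickle
print(env.state())
for n in("top","side"):
    f=grab_frame(n); pickle.dump(f,open(n+"0.pkl","wb")); cv2.imwrite(f"pics/{n}0.png",f["color"][:,:,::-1])
    c,_=ray(f,320,240); print(n,f["vfov"],f["cx"],f["cy"],f["k1"],c.round())
E
```

```text
{'time_s': 0.0, 'qpos': array([ 6.31403732e+01,  1.83511919e+01,  8.97067986e+01, -2.26187039e-03,
        7.20427078e+01, -1.14687060e+00]), 'qvel': array([ 0.09339209, -0.04737996,  0.10321958,  0.08699627, -0.00777695,
        0.02729773]), 'effort': array([-2.13490152e-03, -4.12472141e+01, -2.31973833e+01,  7.24557554e-02,
        4.58191254e-02, -1.75008190e-04]), 'ee_pos': array([249.26089649, 517.60480211, 213.12211641]), 'ee_rot': array([-1.79899279e+02,  1.34516355e-04,  1.54287943e+02]), 'force': array([ 0.30851873,  0.34942282, -0.47063691]), 'torque': array([-0.00087896,  0.02819534, -0.01946176]), 'gripper_force': 0.0, 'gripper_width': 91.17912229592328}
top 50.39563232626864 318.18794834294016 240.8635847990123 -0.06996706525362228 [ 366.   14. 1149.]
side 48.71841406458235 324.64809587847327 243.51293339097776 0.054792323605473425 [ 364. -836.  948.]
```

View pics/top0.png

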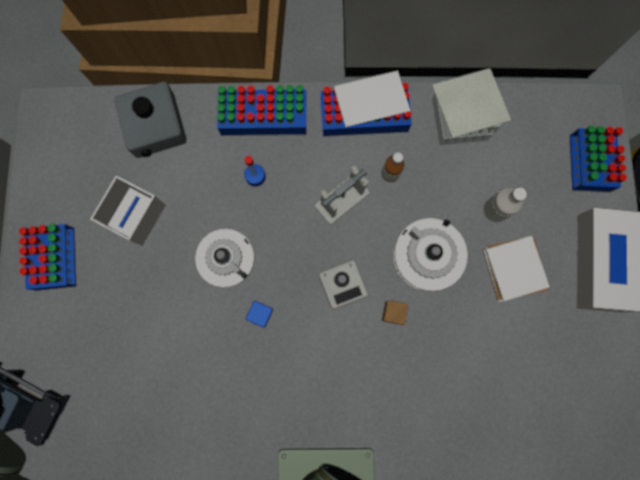

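View pics/side0.png

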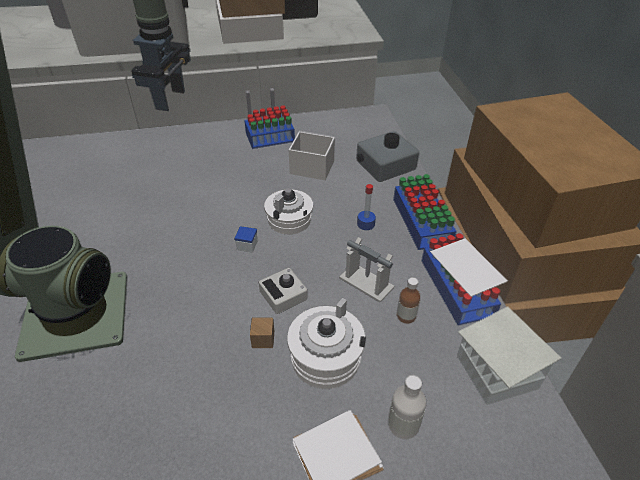

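The top view shows the larger canister at about (432,254), with its tooth near (447,222) and its fin near (413,234). The reader is at (345,190) and the station stud at (342,280). I'll zoom in on these.

Run:
```python
from h import *
import pickle
t=pickle.load(open("top0.pkl","rb"))["color"][:,:,::-1];s=pickle.load(open("side0.pkl","rb"))["color"][:,:,::-1]
r=lambda im,x,y:cv2.resize(im[y:y+75,x:x+100],(400,300),interpolation=cv2.INTER_CUBIC)
cv2.imwrite("pics/z.png",np.vstack([np.hstack([r(t,382,217),r(t,300,160)]),np.hstack([r(s,275,295),r(s,320,230)])]))
```

```text
(no output)
```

View pics/z.png

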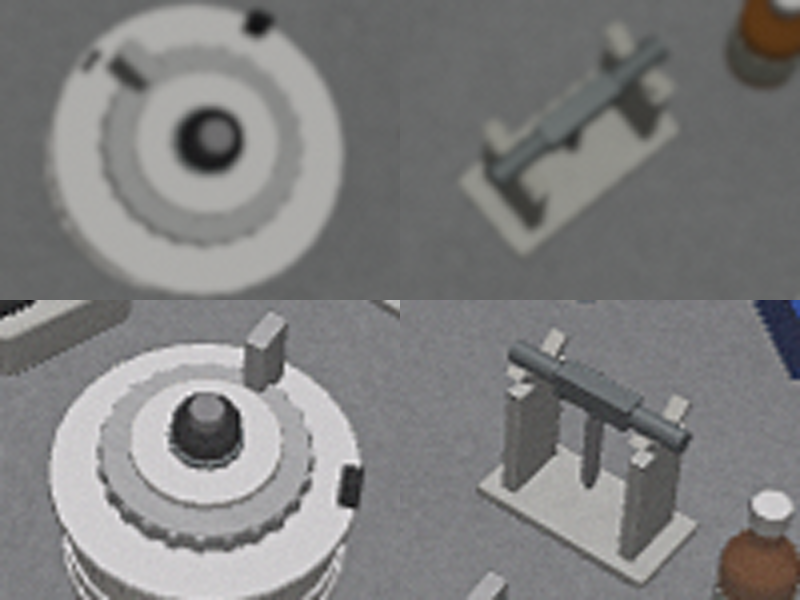

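The zoom (4x) shows the following, converted to full-image pixels:

| Feature | Top view | Side view |
|---|---|---|
| Stud top | (435.1,250.6) | (326.6,321.6) |
| Fin top | (415.4,230.9) | (341.6,302.6) |
| Tooth | (447,221) | (362,340) |
| Bar ends | (325.1,202.1), (364.6,170.9) | (348.4,242.1), (390.9,263.9) |

The collar is near the open pins.

Run:
```python
from h import *
import pickle
T=pickle.load(open("top0.pkl","rb"));S=pickle.load(open("side0.pkl","rb"))
def pt(n,a,b,z):
    p,e=tri(T,a,S,b); print(n,p.round(1),"gap",round(e,1),"top@z",onz(T,*a,z)[:2].round(1),"side@z",onz(S,*b,z)[:2].round(1))
pt("logger",(435.1,250.6),(326.6,321.6),126)
pt("fin",(415.4,230.9),(341.6,302.6),130)
pt("tooth",(447,221),(362,340),95)
pt("bar1",(325.1,202.1),(348.4,242.1),100)
pt("bar2",(364.6,170.9),(390.9,263.9),100)
# masks: white flange of large canister, top view (z 78 outline) ; black parts
def blobs(F,x0,x1,y0,y1,lo,hi,amin,z):
    g=cv2.cvtColor(F["color"],cv2.COLOR_RGB2GRAY)[y0:y1,x0:x1]
    m=cv2.inRange(g,lo,hi); n,l,s,c=cv2.connectedComponentsWithStats(m)
    for i in range(1,n):
        if s[i,4]>=amin:
            q=c[i]+[x0,y0]; print("  ",s[i],q.round(1),onz(F,*q,z)[:2].round(1))
print("top black canister");blobs(T,390,475,212,300,0,60,6,97)
print("side black canister");blobs(S,283,370,300,385,0,60,6,97)
print("top black station");blobs(T,318,368,260,308,0,60,6,50)
print("side black station");blobs(S,258,308,265,312,0,60,6,50)
for F,(x0,x1,y0,y1) in((T,(385,478,210,300)),(S,(280,372,300,390))):
    g=cv2.cvtColor(F["color"],cv2.COLOR_RGB2GRAY)[y0:y1,x0:x1]
    print(np.percentile(g,[5,25,50,75,95]))
    cs,_=cv2.findContours(cv2.inRange(g,165,255),cv2.RETR_EXTERNAL,cv2.CHAIN_APPROX_NONE)
    k=max(cs,key=cv2.contourArea)[:,0]+[x0,y0]
    P=np.array([onz(F,*p,78)[:2] for p in k]); 
    def fit(P):
        A=np.c_[2*P,np.ones(len(P))];s=np.linalg.lstsq(A,(P**2).sum(1),rcond=None)[0]
        return s[:2],np.sqrt(s[2]+s[:2]@s[:2])
    for _ in range(6):
        c,r=fit(P); d=abs(np.linalg.norm(P-c,axis=1)-r); P=P[d<max(2,2*np.median(d))]
    print("flange",c.round(1),r.round(1),len(P))
```

```text
logger [ 514.3 -228.1  122.8] gap 0.2 top@z [ 514.  -227.3] side@z [ 513.6 -230.4]
fin [ 554.5 -189.   123.7] gap 1.8 top@z [ 554.3 -187.8] side@z [ 552.1 -194. ]
tooth [ 579.6 -263.2   93.1] gap 4.7 top@z [ 581.7 -263. ] side@z [ 576.8 -264.7]
bar1 [618.6  -4.7 104.4] gap 6.3 top@z [623.   -4.9] side@z [616.7  -0.9]
bar2 [689.9 -89.7 103.6] gap 0.1 top@z [691. -90.] side@z [691.4 -86.5]
top black canister
   [54  8  6  6 25] [446.2 222.2] [ 578.8 -260.5]
   [21 21  5  4  6] [412.8 234.5] [ 552.7 -188.6]
   [ 37  33  15  15 115] [433.1 252.4] [ 514.4 -229.8]
side black canister
   [ 35  19  17  16 134] [326.4 328.3] [ 514.9 -225. ]
   [77 37  6 10 41] [362.5 341.3] [ 576.3 -269.2]
top black station
   [17 13 14 13 78] [341.1 279.5] [463.5 -38.7]
   [ 17  28  26  15 199] [347.4 294.8] [430.4 -51.8]
side black station
   [ 21  10  15  13 107] [286.3 282. ] [462.7 -48.2]
   [  4  14  21  20 189] [272.2 288.5] [429.2 -60.7]
[ 99. 102. 108. 166. 173.]
flange [ 514.8 -229.5] 67.2 356
[ 90. 123. 131. 201. 208.]
flange [ 513.4 -229.5] 76.2 178
```

```bash
cat >> h.py <<'E'
def go(x,y,z,yaw=None):
    "shift in current tool axes (cm) to world target, and wz turn (rad) afterwards"
    from scipy.spatial.transform import Rotation as Ro
    s=env.state(); R=Ro.from_euler("xyz",s["ee_rot"],degrees=True)
    d=R.inv().apply(np.array([x,y,z])-s["ee_pos"])/10
    print("at",s["ee_pos"].round(1),s["ee_rot"].round(2),"t",round(s["time_s"],2),"shift cm",d.round(3),end=" ")
    if yaw is not None: w=np.radians((s["ee_rot"][2]-yaw+180)%360-180); print("wz",w.round(4),end="")
    print()
E
python3 - <<'E'
from h import *
a=np.radians(44.2);d=np.array([553-249.5,-191-518.1])
print(d@[np.cos(a),np.sin(a)],d@[np.sin(a),-np.cos(a)])
E
```

```text
-276.7774050122502 719.9509206013176
```

>>> move_arm([
  {"wz": 0.12},
  {"wz": 0.12},
  {"wz": 0.12},
  {"wz": 0.12},
  {"wz": 0.12},
  {"wz": 0.12},
  {"wz": 0.12},
  {"wz": 0.12},
], gripper=4.5)

```text
schema error: expected keys tx, ty, tz, wx, wy, wz
```

>>> move_arm([
  {"wz": 0.12},
  {"wz": 0.12},
  {"wz": 0.12},
  {"wz": 0.12},
  {"wz": 0.12},
  {"wz": 0.12},
  {"wz": 0.12},
  {"wz": 0.12},
])

```text
schema error: expected keys tx, ty, tz, wx, wy, wz
```

>>> move_arm([
  {"tx": 0,"ty": 0,"tz": 0,"wx": 0,"wy": 0,"wz": 0.12},
  {"tx": 0,"ty": 0,"tz": 0,"wx": 0,"wy": 0,"wz": 0.12},
  {"tx": 0,"ty": 0,"tz": 0,"wx": 0,"wy": 0,"wz": 0.12},
  {"tx": 0,"ty": 0,"tz": 0,"wx": 0,"wy": 0,"wz": 0.12},
  {"tx": 0,"ty": 0,"tz": 0,"wx": 0,"wy": 0,"wz": 0.12},
  {"tx": 0,"ty": 0,"tz": 0,"wx": 0,"wy": 0,"wz": 0.12},
  {"tx": 0,"ty": 0,"tz": 0,"wx": 0,"wy": 0,"wz": 0.12},
  {"tx": 0,"ty": 0,"tz": 0,"wx": 0,"wy": 0,"wz": 0.12},
], gripper=4.5)

```text
time_s: 0.77
ee_pos: [249.3, 517.8, 213.5]
ee_rot: [-180.0, 0.0, 98.9]
force: [0.1, 0.2, -0.1]
gripper_width: 45.4
gripper_force: 0.0
```

>>> move_arm([
  {"tx": 0,"ty": 0,"tz": 0,"wx": 0,"wy": 0,"wz": 0.12},
  {"tx": 0,"ty": 0,"tz": 0,"wx": 0,"wy": 0,"wz": 0.12},
  {"tx": 0,"ty": 0,"tz": 0,"wx": 0,"wy": 0,"wz": 0.12},
  {"tx": 0,"ty": 0,"tz": 0,"wx": 0,"wy": 0,"wz": 0.12},
  {"tx": 0,"ty": 0,"tz": 0,"wx": 0,"wy": 0,"wz": 0.12},
  {"tx": 0,"ty": 0,"tz": 0,"wx": 0,"wy": 0,"wz": 0.12},
  {"tx": 0,"ty": 0,"tz": 0,"wx": 0,"wy": 0,"wz": 0.12},
  {"tx": 0,"ty": 0,"tz": 0,"wx": 0,"wy": 0,"wz": 0.12},
])

```text
time_s: 1.43
ee_pos: [249.3, 517.8, 213.4]
ee_rot: [180.0, 0.1, 43.9]
force: [-0.4, 0.2, -0.8]
gripper_width: 45.0
gripper_force: 0.0
```

>>> move_arm([
  {"tx": -1.15,"ty": 3,"tz": 0,"wx": 0,"wy": 0,"wz": 0},
  {"tx": -1.15,"ty": 3,"tz": 0,"wx": 0,"wy": 0,"wz": 0},
  {"tx": -1.15,"ty": 3,"tz": 0,"wx": 0,"wy": 0,"wz": 0},
  {"tx": -1.15,"ty": 3,"tz": 0,"wx": 0,"wy": 0,"wz": 0},
  {"tx": -1.15,"ty": 3,"tz": 0,"wx": 0,"wy": 0,"wz": 0},
  {"tx": -1.15,"ty": 3,"tz": 0,"wx": 0,"wy": 0,"wz": 0},
  {"tx": -1.15,"ty": 3,"tz": 0,"wx": 0,"wy": 0,"wz": 0},
  {"tx": -1.15,"ty": 3,"tz": 0,"wx": 0,"wy": 0,"wz": 0},
  {"tx": -1.15,"ty": 3,"tz": 0,"wx": 0,"wy": 0,"wz": 0},
  {"tx": -1.15,"ty": 3,"tz": 0,"wx": 0,"wy": 0,"wz": 0},
  {"tx": -1.15,"ty": 3,"tz": 0,"wx": 0,"wy": 0,"wz": 0},
  {"tx": -1.15,"ty": 3,"tz": 0,"wx": 0,"wy": 0,"wz": 0},
])

```text
time_s: 2.43
ee_pos: [402.1, 162.4, 213.7]
ee_rot: [-180.0, 0.0, 44.3]
force: [0.7, -0.5, -0.3]
gripper_width: 44.8
gripper_force: 0.0
```

>>> move_arm([
  {"tx": -1.15,"ty": 3,"tz": 0,"wx": 0,"wy": 0,"wz": 0},
  {"tx": -1.15,"ty": 3,"tz": 0,"wx": 0,"wy": 0,"wz": 0},
  {"tx": -1.15,"ty": 3,"tz": 0,"wx": 0,"wy": 0,"wz": 0},
  {"tx": -1.15,"ty": 3,"tz": 0,"wx": 0,"wy": 0,"wz": 0},
  {"tx": -1.15,"ty": 3,"tz": 0,"wx": 0,"wy": 0,"wz": 0},
  {"tx": -1.15,"ty": 3,"tz": 0,"wx": 0,"wy": 0,"wz": 0},
  {"tx": -1.15,"ty": 3,"tz": 0,"wx": 0,"wy": 0,"wz": 0},
  {"tx": -1.15,"ty": 3,"tz": 0,"wx": 0,"wy": 0,"wz": 0},
  {"tx": -1.15,"ty": 3,"tz": 0,"wx": 0,"wy": 0,"wz": 0},
  {"tx": -1.15,"ty": 3,"tz": 0,"wx": 0,"wy": 0,"wz": 0},
  {"tx": -1.15,"ty": 2.7,"tz": 0,"wx": 0,"wy": 0,"wz": 0},
  {"tx": 0,"ty": 0,"tz": 0,"wx": 0,"wy": 0,"wz": 0},
])

```text
time_s: 3.43
ee_pos: [541.3, -163.0, 213.0]
ee_rot: [179.9, 0.1, 44.1]
force: [0.1, -0.1, -0.7]
gripper_width: 44.8
gripper_force: 0.0
```

```bash
python3 -c "
from h import *
go(552.7,-191.3,103,44.2)"
```

```text
at [ 541.3 -163.   213. ] [1.7989e+02 7.0000e-02 4.4060e+01] t 3.43 shift cm [-1.132  2.802 11.007] wz -0.0025
```

>>> move_arm([
  {"tx": -0.57,"ty": 1.4,"tz": 0,"wx": 0,"wy": 0,"wz": 0},
  {"tx": -0.56,"ty": 1.4,"tz": 0,"wx": 0,"wy": 0,"wz": 0},
  {"tx": 0,"ty": 0,"tz": 2,"wx": 0,"wy": 0,"wz": 0},
  {"tx": 0,"ty": 0,"tz": 2,"wx": 0,"wy": 0,"wz": 0},
  {"tx": 0,"ty": 0,"tz": 2,"wx": 0,"wy": 0,"wz": 0},
  {"tx": 0,"ty": 0,"tz": 0,"wx": 0,"wy": 0,"wz": 0},
])

```text
time_s: 3.93
ee_pos: [548.8, -185.6, 150.0]
ee_rot: [-179.6, 0.2, 44.3]
force: [-0.7, 0.1, -0.5]
gripper_width: 45.2
gripper_force: 0.0
```

Run:
```python
from h import *
go(552.7,-191.3,103,44.2)
t=grab_frame("top")["color"][:,:,::-1];s=grab_frame("side")["color"][:,:,::-1]
r=lambda im,x,y:cv2.resize(im[y:y+150,x:x+100],(400,600),interpolation=cv2.INTER_CUBIC)
cv2.imwrite("pics/a.png",np.hstack([r(t,372,160),r(s,290,210)]))
```

```text
at [ 548.8 -185.6  150. ] [-179.58    0.21   44.31] t 3.93 shift cm [-0.102  0.714  4.696] wz 0.002
```

View pics/a.png

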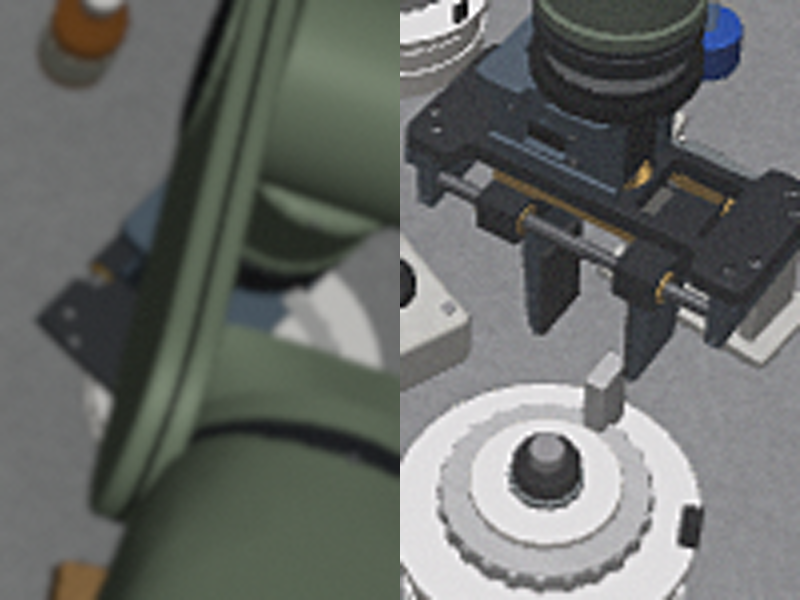

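The side crop shows the open fingers above the fin, at crop (603,375). They still lag by about 7 mm along tool y, so I'll correct that and then go down.

>>> move_arm([
  {"tx": -0.1,"ty": 0.7,"tz": 0,"wx": 0,"wy": 0,"wz": 0},
  {"tx": 0,"ty": 0,"tz": 0,"wx": 0,"wy": 0,"wz": 0},
  {"tx": 0,"ty": 0,"tz": 1.5,"wx": 0,"wy": 0,"wz": 0},
  {"tx": 0,"ty": 0,"tz": 1.5,"wx": 0,"wy": 0,"wz": 0},
  {"tx": 0,"ty": 0,"tz": 1.6,"wx": 0,"wy": 0,"wz": 0},
  {"tx": 0,"ty": 0,"tz": 0,"wx": 0,"wy": 0,"wz": 0},
  {"tx": 0,"ty": 0,"tz": 0,"wx": 0,"wy": 0,"wz": 0},
])

```text
time_s: 4.62
ee_pos: [555.7, -192.3, 108.4]
ee_rot: [180.0, -0.0, 44.3]
force: [0.7, -0.0, 0.9]
gripper_width: 44.8
gripper_force: 0.0
```

```bash
python3 -c "
from h import *
go(552.7,-191.3,103,44.2)"
```

```text
at [ 555.7 -192.3  108.4] [ 1.7999e+02 -1.0000e-02  4.4280e+01] t 4.62 shift cm [-0.145 -0.275  0.54 ] wz 0.0014
```

>>> move_arm([
  {"tx": -0.15,"ty": -0.2,"tz": 0.4,"wx": 0,"wy": 0,"wz": 0},
  {"tx": 0,"ty": 0,"tz": 0,"wx": 0,"wy": 0,"wz": 0},
  {"tx": 0,"ty": 0,"tz": 0,"wx": 0,"wy": 0,"wz": 0},
])

```text
time_s: 4.87
ee_pos: [553.2, -191.9, 104.8]
ee_rot: [179.9, -0.0, 44.3]
force: [0.7, -0.1, -0.5]
gripper_width: 44.8
gripper_force: 0.0
```

>>> move_arm([
  {"tx": 0,"ty": 0,"tz": 0,"wx": 0,"wy": 0,"wz": 0},
  {"tx": 0,"ty": 0,"tz": 0,"wx": 0,"wy": 0,"wz": 0},
  {"tx": 0,"ty": 0,"tz": 0,"wx": 0,"wy": 0,"wz": 0},
  {"tx": 0,"ty": 0,"tz": 0,"wx": 0,"wy": 0,"wz": 0},
  {"tx": 0,"ty": 0,"tz": 0,"wx": 0,"wy": 0,"wz": 0},
  {"tx": 0,"ty": 0,"tz": 0,"wx": 0,"wy": 0,"wz": 0},
], gripper=0.5, force=15)

```text
time_s: 5.37
ee_pos: [552.4, -191.1, 103.9]
ee_rot: [-179.9, -0.0, 44.2]
force: [-1.8, 2.3, 1.8]
gripper_width: 12.0
gripper_force: 15.0
```

>>> move_arm([
  {"tx": -0.01,"ty": 0.27,"tz": 0,"wx": 0,"wy": 0,"wz": 0.05},
  {"tx": -0.01,"ty": 0.27,"tz": 0,"wx": 0,"wy": 0,"wz": 0.05},
  {"tx": -0.01,"ty": 0.27,"tz": 0,"wx": 0,"wy": 0,"wz": 0.05},
  {"tx": 0,"ty": 0.27,"tz": 0,"wx": 0,"wy": 0,"wz": 0.05},
  {"tx": -0.01,"ty": 0.27,"tz": 0,"wx": 0,"wy": 0,"wz": 0.05},
  {"tx": -0.01,"ty": 0.27,"tz": 0,"wx": 0,"wy": 0,"wz": 0.05},
  {"tx": -0.01,"ty": 0.27,"tz": 0,"wx": 0,"wy": 0,"wz": 0.05},
  {"tx": 0,"ty": 0.27,"tz": 0,"wx": 0,"wy": 0,"wz": 0.05},
  {"tx": -0.01,"ty": 0.27,"tz": 0,"wx": 0,"wy": 0,"wz": 0.05},
  {"tx": -0.01,"ty": 0.27,"tz": 0,"wx": 0,"wy": 0,"wz": 0.05},
  {"tx": 0,"ty": 0.27,"tz": 0,"wx": 0,"wy": 0,"wz": 0.05},
  {"tx": 0,"ty": 0.27,"tz": 0,"wx": 0,"wy": 0,"wz": 0.05},
], force=25)

```text
time_s: 6.37
ee_pos: [566.5, -218.9, 103.9]
ee_rot: [-179.8, 0.1, 9.8]
force: [-2.8, 4.4, 2.4]
gripper_width: 11.6
gripper_force: 25.0
```

Run:
```python
from h import *
s=env.state(); p=s["ee_pos"]; v=p[:2]-[514,-229]; print(p,s["ee_rot"],s["force"],s["torque"],np.hypot(*v),np.degrees(np.arctan2(v[1],v[0])),s["gripper_width"])
```

```text
[ 566.45900518 -218.90277464  103.91506184] [-1.79829196e+02  1.08647753e-01  9.75088877e+00] [-2.77790794  4.39887489  2.416627  ] [ 0.47357641  0.5431207  -0.04557123] 53.42191670194838 10.894958751126216 11.56249377990456
```

>>> move_arm([
  {"tx": -0.01,"ty": 0.27,"tz": 0,"wx": 0,"wy": 0,"wz": 0.05},
  {"tx": -0.01,"ty": 0.27,"tz": 0,"wx": 0,"wy": 0,"wz": 0.05},
  {"tx": 0,"ty": 0.27,"tz": 0,"wx": 0,"wy": 0,"wz": 0.05},
  {"tx": -0.01,"ty": 0.27,"tz": 0,"wx": 0,"wy": 0,"wz": 0.05},
  {"tx": 0,"ty": 0.27,"tz": 0,"wx": 0,"wy": 0,"wz": 0.05},
  {"tx": -0.01,"ty": 0.27,"tz": 0,"wx": 0,"wy": 0,"wz": 0.05},
  {"tx": 0,"ty": 0.27,"tz": 0,"wx": 0,"wy": 0,"wz": 0.05},
  {"tx": -0.01,"ty": 0.27,"tz": 0,"wx": 0,"wy": 0,"wz": 0.05},
  {"tx": 0,"ty": 0.27,"tz": 0,"wx": 0,"wy": 0,"wz": 0.05},
  {"tx": -0.01,"ty": 0.27,"tz": 0,"wx": 0,"wy": 0,"wz": 0.05},
  {"tx": 0,"ty": 0.27,"tz": 0,"wx": 0,"wy": 0,"wz": 0.05},
])

```text
time_s: 7.28
ee_pos: [563.4, -247.5, 103.9]
ee_rot: [-179.9, 0.2, -21.8]
force: [-3.7, 6.2, 3.4]
gripper_width: 11.9
gripper_force: 25.0
```

>>> move_arm([
  {"tx": -0.01,"ty": 0.27,"tz": 0,"wx": 0,"wy": 0,"wz": 0.05},
  {"tx": 0,"ty": 0.2,"tz": 0,"wx": 0,"wy": 0,"wz": 0.037},
  {"tx": 0,"ty": 0,"tz": 0,"wx": 0,"wy": 0,"wz": 0},
  {"tx": 0,"ty": 0,"tz": 0,"wx": 0,"wy": 0,"wz": 0},
])

```text
time_s: 7.62
ee_pos: [561.4, -251.9, 103.9]
ee_rot: [-179.9, 0.2, -26.7]
force: [-3.3, 4.8, 3.6]
gripper_width: 11.9
gripper_force: 25.0
```

Run:
```python
from h import *
s=env.state(); p=s["ee_pos"]; v=p[:2]-[514,-229]; print(p,s["ee_rot"],s["force"],s["torque"],np.hypot(*v),np.degrees(np.arctan2(v[1],v[0])),s["gripper_width"])
import pickle
T=pickle.load(open("top0.pkl","rb"));S=pickle.load(open("side0.pkl","rb"))
# darkness-weighted tooth centroids
for F,(x0,x1,y0,y1),z in((T,(440,453,216,228),93),(S,(356,369,333,350),86)):
    g=cv2.cvtColor(F["color"],cv2.COLOR_RGB2GRAY)[y0:y1,x0:x1].astype(float)
    w=np.clip(75-g,0,None); Y,X=np.mgrid[y0:y1,x0:x1]; q=np.array([(w*X).sum(),(w*Y).sum()])/w.sum()
    P=onz(F,*q,z)[:2]; d=P-[514,-229]; print(q,P,np.hypot(*d),np.degrees(np.arctan2(d[1],d[0])))
```

```text
[ 561.38520058 -251.91401749  103.91578005] [-179.88510045    0.24093563  -26.68198398] [-3.33951163  4.77259215  3.60375723] [ 0.70127839  0.61473972 -0.39623132] 52.63467898255006 -25.806974522159837 11.88274010764872
[446.11645813 222.23869105] [ 579.39121584 -261.45786548] 73.00358991421132 -26.398161014090928
[362.35795455 341.74269481] [ 578.60094937 -262.76309621] 72.89190164310448 -27.593407504798513
```

>>> move_arm([
  {"tx": 0,"ty": 0,"tz": 0,"wx": 0,"wy": 0,"wz": 0},
  {"tx": 0,"ty": 0,"tz": 0,"wx": 0,"wy": 0,"wz": 0},
  {"tx": 0,"ty": 0,"tz": 0,"wx": 0,"wy": 0,"wz": 0},
  {"tx": 0,"ty": 0,"tz": 0,"wx": 0,"wy": 0,"wz": 0},
  {"tx": 0,"ty": 0,"tz": -3,"wx": 0,"wy": 0,"wz": 0},
  {"tx": 0,"ty": 0,"tz": -3,"wx": 0,"wy": 0,"wz": 0},
  {"tx": 0,"ty": 0,"tz": -3,"wx": 0,"wy": 0,"wz": 0},
  {"tx": 0,"ty": 0,"tz": -1.5,"wx": 0,"wy": 0,"wz": 0},
], gripper=4.5)

```text
time_s: 8.28
ee_pos: [564.2, -254.6, 212.9]
ee_rot: [-180.0, -0.4, -26.6]
force: [1.2, -0.6, 0.8]
gripper_width: 45.2
gripper_force: 0.0
```

```bash
python3 -c "
from h import *
go(480,60,205,-50)"
```

```text
at [ 564.2 -254.6  212.9] [-179.99   -0.36  -26.6 ] t 8.28 shift cm [-21.619 -24.356   0.661] wz 0.4084
```

>>> move_arm([
  {"tx": -2.16,"ty": -2.44,"tz": 0,"wx": 0,"wy": 0,"wz": 0},
  {"tx": -2.16,"ty": -2.44,"tz": 0,"wx": 0,"wy": 0,"wz": 0},
  {"tx": -2.16,"ty": -2.44,"tz": 0,"wx": 0,"wy": 0,"wz": 0},
  {"tx": -2.16,"ty": -2.44,"tz": 0,"wx": 0,"wy": 0,"wz": 0},
  {"tx": -2.16,"ty": -2.44,"tz": 0,"wx": 0,"wy": 0,"wz": 0},
  {"tx": -2.16,"ty": -2.44,"tz": 0,"wx": 0,"wy": 0,"wz": 0},
  {"tx": -2.16,"ty": -2.44,"tz": 0,"wx": 0,"wy": 0,"wz": 0},
  {"tx": -2.16,"ty": -2.44,"tz": 0,"wx": 0,"wy": 0,"wz": 0},
  {"tx": -2.16,"ty": -2.44,"tz": 0,"wx": 0,"wy": 0,"wz": 0},
  {"tx": -2.16,"ty": -2.44,"tz": 0,"wx": 0,"wy": 0,"wz": 0},
])

```text
time_s: 9.12
ee_pos: [478.3, 62.5, 209.1]
ee_rot: [-180.0, -0.0, -26.6]
force: [0.6, -0.1, -0.2]
gripper_width: 44.8
gripper_force: 0.0
```

Run:
```python
from h import *
import pickle
a=[]
for n,(x,y) in(("top",(402,205)),("side",(295,280))):
    f=grab_frame(n); pickle.dump(f,open(n+"1.pkl","wb")); im=f["color"][y:y+60,x:x+80,::-1]
    a.append(cv2.resize(im,(400,300),interpolation=cv2.INTER_CUBIC))
cv2.imwrite("pics/b.png",np.hstack(a))
```

```text
(no output)
```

View pics/b.png

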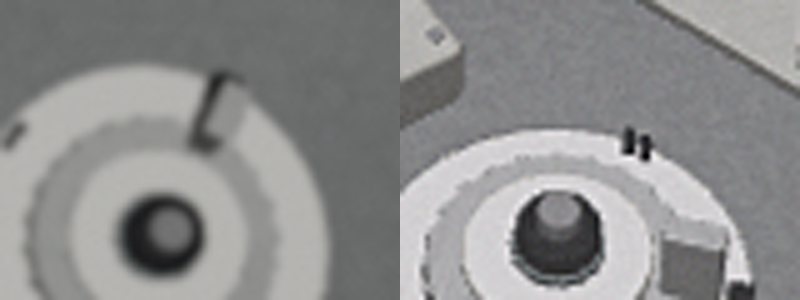

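The fin now stands just inboard of the tooth. In the top view its top is at about (447.5,227.3), and in the side view at about (353.9,325.9). Next I'll work out its bearing relative to the tooth.

Run:
```python
from h import *
import pickle
T=pickle.load(open("top1.pkl","rb"));S=pickle.load(open("side1.pkl","rb"))
A=lambda d:(round(float(np.hypot(*d)),1),round(float(np.degrees(np.arctan2(d[1],d[0]))),1))
for F,q,s in((T,(447.5,227.3),(435.1,250.6)),(S,(353.9,325.9),(326.6,321.6))):
    P=onz(F,*q,130)[:2];L=onz(F,*s,126)[:2]; print(P.round(1),L.round(1),A(P-L),A(P-[514,-229]))
# predictions for fin top corners at candidate angles
for th in(-24,-27,-30):
    a=np.radians(th);e=np.array([np.cos(a),np.sin(a)]);n=np.array([-e[1],e[0]])
    for F,(x,y),c in((T,(402,205),(514.3,-228)),(S,(295,280),(514,-230))):
        print(th,[((proj(F,[*(np.array(c)+r*e+t*n),130])-[x,y]+.5)*5-.5).round().astype(int).tolist() for r,t in((42,-6),(42,6),(66,6),(66,-6))])
# precise: bright stud-top and fin-top masks in side view
g=cv2.cvtColor(T["color"],cv2.COLOR_RGB2GRAY); print(g[218:236,438:454])
```

```text
[ 561.3 -254.1] [ 514.  -227.3] (54.4, -29.5) (53.6, -28.0)
[ 561.5 -253.9] [ 513.6 -230.4] (53.3, -26.1) (53.6, -27.6)
-24 [[222, 140], [195, 129], [216, 76], [243, 87]]
-24 [[266, 234], [271, 209], [333, 220], [329, 245]]
-27 [[227, 143], [200, 130], [224, 79], [251, 92]]
-27 [[264, 238], [271, 214], [333, 227], [326, 252]]
-30 [[231, 146], [205, 132], [232, 82], [258, 96]]
-30 [[262, 243], [270, 218], [331, 234], [323, 259]]
[[125 121 113 110 109 107 104 100  98 100 105 108 111 110 110 111]
 [152 144 134 126 118 104  90  79  76  81  93 100 105 108 109 109]
 [172 167 160 152 136 106  70  50  54  74  84  89  96 107 109 109]
 [179 178 176 171 150 106  54  40  68  98 107  98  97 106 109 107]
 [181 180 180 173 148  96  48  55  95 125 132 123 117 116 113 109]
 [180 180 180 169 133  82  50  75 113 135 142 139 135 128 117 108]
 [180 180 179 163 119  71  63  94 127 140 143 142 142 137 123 112]
 [182 180 176 154 108  71  80 112 134 142 142 142 144 144 137 123]
 [180 179 168 137  95  74  95 125 141 144 144 143 148 157 157 144]
 [179 175 156 118  81  80 111 135 145 144 144 145 151 167 173 164]
 [174 168 140  97  74  94 124 140 145 145 145 144 153 170 178 175]
 [164 156 122  83  80 110 134 144 145 145 144 148 161 174 180 179]
 [152 143 110  75  84 116 137 144 145 145 146 154 169 179 180 179]
 [145 129  97  70  78 101 121 134 141 145 149 161 174 179 180 180]
 [140 117  86  66  66  78  92 109 126 144 155 168 178 181 180 180]
 [136 112  83  67  63  65  72  89 116 143 157 171 178 181 179 180]
 [141 121  97  83  72  70  80 100 125 144 155 166 177 180 180 180]
 [153 140 127 116 100  95 105 123 137 145 148 155 169 177 181 181]]
```

The fin bears about -27.8° and the tooth about -27°, so the collar is aligned. Now I'll refine the reader and station positions.

Run:
```python
from h import *
import pickle
T=pickle.load(open("top0.pkl","rb"));S=pickle.load(open("side0.pkl","rb"))
p,e=tri(T,(341.1,279.5),S,(286.3,282.0)); print("rim tri",p.round(1),e.round(1))
for F,(x0,x1,y0,y1) in((T,(318,372,160,215)),(S,(340,396,235,270))):
    c=F["color"][y0:y1,x0:x1].astype(int); m=((c[...,2]-c[...,0])>=10).astype(np.uint8)
    n,l,s,cc=cv2.connectedComponentsWithStats(m); i=1+np.argmax(s[1:,4]); 
    ys,xs=np.nonzero(l==i); P=np.array([onz(F,x+x0,y+y0,103)[:2] for x,y in zip(xs,ys)])
    ce,sz,_=cv2.minAreaRect(P.astype(np.float32)); 
    v=np.linalg.svd(P-P.mean(0),full_matrices=False)[2][0]; t=(P-P.mean(0))@v
    mid=P.mean(0)+v*(t.max()+t.min())/2
    print(s[i],"mean",P.mean(0).round(1),"mid",mid.round(1),"len",round(t.max()-t.min(),1),"ang",np.degrees(np.arctan2(v[1],v[0])).round(1),np.round(sz,1))
# station / rest white tops
for F,(x0,x1,y0,y1) in((T,(318,368,258,308)),(S,(258,310,265,312))):
    g=cv2.cvtColor(F["color"],cv2.COLOR_RGB2GRAY); m=cv2.inRange(g[y0:y1,x0:x1],145,255)
    k=max(cv2.findContours(m,cv2.RETR_EXTERNAL,cv2.CHAIN_APPROX_NONE)[0],key=cv2.contourArea)[:,0]+[x0,y0]
    P=np.array([onz(F,*q,40)[:2] for q in k]).astype(np.float32); print("station",cv2.minAreaRect(P))
g=cv2.cvtColor(T["color"],cv2.COLOR_RGB2GRAY); print(g[270:290,333:352])
```

```text
rim tri [464.2 -39.2  39.9] 0.5Traceback (most recent call last):
  File "<stdin>", line 7, in <module>
    return _wrapfunc(a, 'argmax', axis=axis, out=out, **kwds)
    return bound(*args, **kwds)
ValueError: attempt to get argmax of an empty sequence
```

Run:
```python
from h import *
import pickle
T=pickle.load(open("top0.pkl","rb"));S=pickle.load(open("side0.pkl","rb"))
print(T["color"][186,340:350].tolist(),S["color"][253,364:374].tolist(),T["color"][215,330].tolist(),S["color"][245,335].tolist())
for F,(x0,x1,y0,y1) in((T,(318,372,160,215)),(S,(340,396,235,270))):
    c=F["color"][y0:y1,x0:x1].astype(int); print(np.percentile(c[...,2]-c[...,0],[1,20,50,80,90,97]))
for F,(x0,x1,y0,y1) in((T,(318,368,258,308)),(S,(258,310,265,312))):
    g=cv2.cvtColor(F["color"],cv2.COLOR_RGB2GRAY); m=cv2.inRange(g[y0:y1,x0:x1],145,255)
    k=max(cv2.findContours(m,cv2.RETR_EXTERNAL,cv2.CHAIN_APPROX_NONE)[0],key=cv2.contourArea)[:,0]+[x0,y0]
    P=np.array([onz(F,*q,40)[:2] for q in k]).astype(np.float32); print("station",cv2.minAreaRect(P))
g=cv2.cvtColor(T["color"],cv2.COLOR_RGB2GRAY); print(g[270:290,333:352])
g=cv2.cvtColor(S["color"],cv2.COLOR_RGB2GRAY); print(g[270:292,278:298])
```

```text
[[110, 113, 111], [104, 109, 109], [104, 110, 109], [105, 110, 111], [104, 111, 111], [105, 110, 111], [106, 111, 111], [105, 111, 110], [100, 106, 107], [92, 98, 97]] [[57, 61, 62], [66, 64, 68], [50, 51, 52], [67, 68, 69], [97, 99, 104], [110, 115, 117], [114, 121, 123], [109, 114, 116], [109, 113, 118], [107, 111, 113]] [106, 105, 101] [131, 132, 133]
[-8. -5.  0.  2.  3.  6.]
[-8. -1.  3.  5.  6.  8.]
station ((473.5059814453125, -60.11439514160156), (89.51933288574219, 44.63950729370117), 60.63667678833008)
station ((453.6089172363281, -46.70359802246094), (81.3291244506836, 82.37722778320312), 20.64300537109375)
[[144 145 146 146 146 145 142 140 141 139 138 143 147 148 149 149 148 148
  149]
 [144 145 145 145 142 132 123 115 112 112 116 125 136 143 147 149 149 147
  147]
 [145 144 142 137 127 107  87  76  73  71  78  92 108 124 138 148 149 149
  148]
 [145 143 134 115  96  72  54  47  44  46  45  56  72  95 121 139 146 149
  149]
 [144 137 119  90  62  47  43  49  54  55  52  45  46  63  95 123 143 149
  149]
 [140 125  99  66  48  47  63  77  84  86  81  67  51  46  69 105 134
[... 2317 characters left out ...]
 179 181
  173 179]
 [183 104  39  35  46  43  53  57  57  57  62  41  44  33  19 132 182 178
  173 174]
 [175 182 106  28  34  42  35  40  41  41  36  44  44  29  79 182 183 176
  174 172]
 [178 179 185 104  32  35  36  42  37  40  38  23  14  77 177 185 178 175
  176 177]
 [176 173 178 180 149  59  46  23  20  16  42  81 183 189 183 180 176 172
  176 176]
 [ 96 177 178 177 181 184 187 194 195 197 190 187 188 182 178 181 174 174
  177 173]
 [ 30 190 182 176 177 177 177 180 180 181 181 179 179 176 178 176 176 174
  175 175]
 [ 35  64 185 183 175 178 178 174 175 174 173 179 181 178 178 177 173 172
  175 173]
 [ 38  34 105 185 181 176 175 175 177 172 172 177 177 176 179 173 176 176
  171 173]]
```

Run:
```python
from h import *
import pickle
T=pickle.load(open("top0.pkl","rb"));S=pickle.load(open("side0.pkl","rb"))
print("stn",onz(T,341.6,278.3,62),onz(S,286.2,276.3,62),tri(T,(341.6,278.3),S,(286.2,276.3)))
t=[onz(T,*q,10)[:2] for q in((314.9,205.6),(330.6,223.6),(369.2,191.9))]
s=[onz(S,*q,10)[:2] for q in((339.9,277.4),(379.9,300.6),(393.6,286))]
for c in(t,s):
    c=np.array(c);L=c[2]-c[1] if c is None else None
    print(c.round(1).tolist(),[(np.hypot(*d).round(1),np.degrees(np.arctan2(d[1],d[0])).round(1)) for d in(c[1]-c[0],c[2]-c[1])],"centre",((c[0]+c[2])/2).round(1))
go(655.5,-45.6,205,-50)
```

```text
stn [465.02331871 -39.2059782   62.        ] [464.13536933 -41.76818293  62.        ] (array([464.85491573, -39.32715008,  59.30362813]), np.float64(0.8266791377069651))
[[637.0, 16.9], [594.7, -18.6], [668.6, -108.4]] [(np.float64(55.2), np.float64(-140.0)), (np.float64(116.3), np.float64(-50.6))] centre [652.8 -45.7]
[[594.0, -24.6], [666.6, -112.0], [710.7, -76.3]] [(np.float64(113.6), np.float64(-50.3)), (np.float64(56.7), np.float64(39.0))] centre [652.3 -50.4]
at [477.7  64.6 209.1] [-1.7992e+02  4.0000e-02 -2.6320e+01] t 9.22 shift cm [20.822  1.99   0.395] wz 0.4133
```

>>> move_arm([
  {"tx": 0,"ty": 0,"tz": 0,"wx": 0,"wy": 0,"wz": 0.105},
  {"tx": 0,"ty": 0,"tz": 0,"wx": 0,"wy": 0,"wz": 0.105},
  {"tx": 0,"ty": 0,"tz": 0,"wx": 0,"wy": 0,"wz": 0.105},
  {"tx": 0,"ty": 0,"tz": 0,"wx": 0,"wy": 0,"wz": 0.105},
  {"tx": 3.3,"ty": -1.09,"tz": 0,"wx": 0,"wy": 0,"wz": 0},
  {"tx": 3.3,"ty": -1.09,"tz": 0,"wx": 0,"wy": 0,"wz": 0},
  {"tx": 3.3,"ty": -1.09,"tz": 0,"wx": 0,"wy": 0,"wz": 0},
  {"tx": 3.3,"ty": -1.09,"tz": 0,"wx": 0,"wy": 0,"wz": 0},
  {"tx": 3.3,"ty": -1.09,"tz": 0,"wx": 0,"wy": 0,"wz": 0},
  {"tx": 3.3,"ty": -1.09,"tz": 0,"wx": 0,"wy": 0,"wz": 0},
  {"tx": 0,"ty": 0,"tz": 0,"wx": 0,"wy": 0,"wz": 0},
  {"tx": 0,"ty": 0,"tz": 0,"wx": 0,"wy": 0,"wz": 0},
])

```text
time_s: 10.22
ee_pos: [655.7, -52.6, 207.5]
ee_rot: [179.9, 0.1, -50.8]
force: [-0.6, -0.2, 0.2]
gripper_width: 44.8
gripper_force: 0.0
```

```bash
python3 -c "
from h import *
go(654.5,-46.5,84,-50.4); print(env.state()['qpos'].round(1))"
```

```text
at [655.7 -52.6 207.5] [ 1.7994e+02  7.0000e-02 -5.0780e+01] t 10.22 shift cm [-0.536 -0.303 12.349] wz -0.0066
[ -5.6  26.1  78.3   0.   75.6 135.2]
```

>>> move_arm([
  {"tx": -0.5,"ty": -0.3,"tz": 2,"wx": 0,"wy": 0,"wz": -0.006},
  {"tx": 0,"ty": 0,"tz": 2,"wx": 0,"wy": 0,"wz": 0},
  {"tx": 0,"ty": 0,"tz": 2,"wx": 0,"wy": 0,"wz": 0},
  {"tx": 0,"ty": 0,"tz": 1.5,"wx": 0,"wy": 0,"wz": 0},
  {"tx": 0,"ty": 0,"tz": 0,"wx": 0,"wy": 0,"wz": 0},
  {"tx": 0,"ty": 0,"tz": 0,"wx": 0,"wy": 0,"wz": 0},
])

```text
time_s: 10.72
ee_pos: [653.0, -44.5, 133.8]
ee_rot: [179.9, 0.1, -50.3]
force: [-0.2, 0.2, 0.3]
gripper_width: 45.0
gripper_force: 0.0
```

```bash
python3 -c "
from h import *
go(654.5,-46.5,84,-50.4)
s=grab_frame('side')['color'][190:300,310:430,::-1]
cv2.imwrite('pics/c.png',cv2.resize(s,None,fx=5,fy=5,interpolation=cv2.INTER_CUBIC))"
```

```text
at [653.  -44.5 133.8] [ 1.7995e+02  9.0000e-02 -5.0280e+01] t 10.72 shift cm [2.590e-01 4.000e-03 4.979e+00] wz 0.0022
```

View pics/c.png

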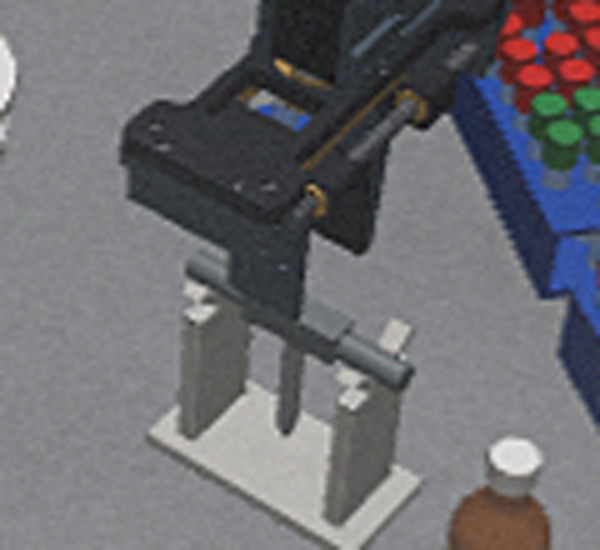

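The fingers straddle the block at crop (300,320), so I'll descend and grip.

>>> move_arm([
  {"tx": 0.25,"ty": 0,"tz": 0,"wx": 0,"wy": 0,"wz": 0},
  {"tx": 0,"ty": 0,"tz": 1.5,"wx": 0,"wy": 0,"wz": 0},
  {"tx": 0,"ty": 0,"tz": 1.5,"wx": 0,"wy": 0,"wz": 0},
  {"tx": 0,"ty": 0,"tz": 1.5,"wx": 0,"wy": 0,"wz": 0},
  {"tx": 0,"ty": 0,"tz": 0.4,"wx": 0,"wy": 0,"wz": 0},
  {"tx": 0,"ty": 0,"tz": 0,"wx": 0,"wy": 0,"wz": 0},
  {"tx": 0,"ty": 0,"tz": 0,"wx": 0,"wy": 0,"wz": 0},
])

```text
time_s: 11.35
ee_pos: [656.5, -46.9, 86.1]
ee_rot: [-179.9, -0.1, -50.3]
force: [0.4, -0.4, 0.4]
gripper_width: 44.9
gripper_force: 0.0
```

>>> move_arm([
  {"tx": 0,"ty": 0,"tz": 0,"wx": 0,"wy": 0,"wz": 0},
  {"tx": 0,"ty": 0,"tz": 0,"wx": 0,"wy": 0,"wz": 0},
  {"tx": 0,"ty": 0,"tz": 0,"wx": 0,"wy": 0,"wz": 0},
  {"tx": 0,"ty": 0,"tz": 0,"wx": 0,"wy": 0,"wz": 0},
  {"tx": 0,"ty": 0,"tz": 0,"wx": 0,"wy": 0,"wz": 0},
  {"tx": 0,"ty": 0,"tz": 0,"wx": 0,"wy": 0,"wz": 0},
], gripper=0.8, force=25)

```text
time_s: 11.85
ee_pos: [656.5, -46.4, 85.7]
ee_rot: [-179.9, -0.0, -50.3]
force: [2.2, 0.9, 3.0]
gripper_width: 15.7
gripper_force: 25.0
```

```bash
python3 -c "
from h import *
go(654.5,-46.5,84,-50.4)"
```

```text
at [656.5 -46.4  85.7] [-1.7986e+02 -3.0000e-02 -5.0330e+01] t 11.85 shift cm [-0.119  0.163  0.168] wz 0.0011
```

>>> move_arm([
  {"tx": 0,"ty": 0,"tz": -1,"wx": 0,"wy": 0,"wz": 0},
  {"tx": 0,"ty": 0,"tz": -1.5,"wx": 0,"wy": 0,"wz": 0},
  {"tx": 0,"ty": 0,"tz": -2,"wx": 0,"wy": 0,"wz": 0},
  {"tx": 0,"ty": 0,"tz": -2,"wx": 0,"wy": 0,"wz": 0},
  {"tx": 0,"ty": 0,"tz": -2,"wx": 0,"wy": 0,"wz": 0},
  {"tx": 0,"ty": 0,"tz": -2,"wx": 0,"wy": 0,"wz": 0},
  {"tx": 0,"ty": 0,"tz": -2,"wx": 0,"wy": 0,"wz": 0},
  {"tx": 0,"ty": 0,"tz": -1.5,"wx": 0,"wy": 0,"wz": 0},
  {"tx": 0,"ty": 0,"tz": 0,"wx": 0,"wy": 0,"wz": 0},
])

```text
time_s: 12.6
ee_pos: [657.1, -47.2, 229.1]
ee_rot: [-179.7, -0.3, -50.3]
force: [1.0, -0.0, -0.4]
gripper_width: 16.0
gripper_force: 25.0
```

```bash
python3 -c "
from h import *
go(513.8,-229,225,-50.4)
f=grab_frame('side'); q=proj(f,[*env.state()['ee_pos']+[0,0,-60.7]]); print(q)
x,y=int(q[0])-60,int(q[1])-80
cv2.imwrite('pics/d.png',cv2.resize(f['color'][y:y+110,x:x+120,::-1],None,fx=5,fy=5,interpolation=cv2.INTER_CUBIC)); print(x,y)"
```

```text
at [657.1 -47.2 229.1] [-179.73   -0.28  -50.29] t 12.6 shift cm [ 4.826 22.642  0.331] wz 0.0019
[372.86776136 232.20618512]
312 152
```

View pics/d.png

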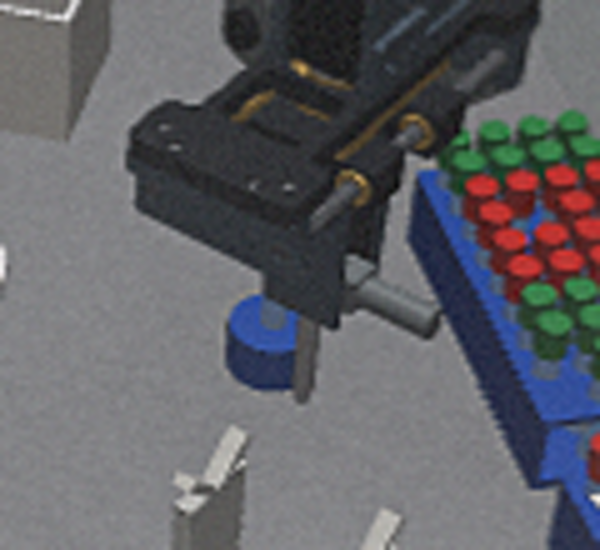

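The tip is at (372.4,232.4), within 0.5 px of the prediction, so it lies under the TCP. Moving over the logger.

>>> move_arm([
  {"tx": 0.5,"ty": 2.26,"tz": 0,"wx": 0,"wy": 0,"wz": 0},
  {"tx": 0.5,"ty": 2.26,"tz": 0,"wx": 0,"wy": 0,"wz": 0},
  {"tx": 0.5,"ty": 2.26,"tz": 0,"wx": 0,"wy": 0,"wz": 0},
  {"tx": 0.5,"ty": 2.26,"tz": 0,"wx": 0,"wy": 0,"wz": 0},
  {"tx": 0.5,"ty": 2.26,"tz": 0,"wx": 0,"wy": 0,"wz": 0},
  {"tx": 0.5,"ty": 2.26,"tz": 0,"wx": 0,"wy": 0,"wz": 0},
  {"tx": 0.5,"ty": 2.26,"tz": 0,"wx": 0,"wy": 0,"wz": 0},
  {"tx": 0.5,"ty": 2.26,"tz": 0,"wx": 0,"wy": 0,"wz": 0},
  {"tx": 0.5,"ty": 2.26,"tz": 0,"wx": 0,"wy": 0,"wz": 0},
  {"tx": 0.4,"ty": 2.26,"tz": 0,"wx": 0,"wy": 0,"wz": 0},
  {"tx": 0,"ty": 0,"tz": 0,"wx": 0,"wy": 0,"wz": 0},
  {"tx": 0,"ty": 0,"tz": 0,"wx": 0,"wy": 0,"wz": 0},
])

```text
time_s: 13.65
ee_pos: [511.7, -229.2, 223.6]
ee_rot: [180.0, 0.2, -50.4]
force: [1.2, -0.6, 0.1]
gripper_width: 15.9
gripper_force: 25.0
```

```bash
python3 -c "
from h import *
go(513.8,-229,188.5,-50.4);print(env.state()['force'])"
```

```text
at [ 511.7 -229.2  223.6] [ 1.7995e+02  1.7000e-01 -5.0410e+01] t 13.65 shift cm [ 0.122 -0.177  3.506] wz -0.0003
[ 1.17099122 -0.61636616  0.14802446]
```

>>> move_arm([
  {"tx": 0.1,"ty": -0.15,"tz": 1,"wx": 0,"wy": 0,"wz": 0},
  {"tx": 0,"ty": 0,"tz": 1,"wx": 0,"wy": 0,"wz": 0},
  {"tx": 0,"ty": 0,"tz": 1,"wx": 0,"wy": 0,"wz": 0},
  {"tx": 0,"ty": 0,"tz": 0.4,"wx": 0,"wy": 0,"wz": 0},
  {"tx": 0,"ty": 0,"tz": 0,"wx": 0,"wy": 0,"wz": 0},
  {"tx": 0,"ty": 0,"tz": 0,"wx": 0,"wy": 0,"wz": 0},
])

```text
time_s: 14.15
ee_pos: [515.0, -228.3, 190.2]
ee_rot: [180.0, 0.1, -50.3]
force: [0.4, -0.9, -0.5]
gripper_width: 16.0
gripper_force: 25.0
```

```bash
python3 -c "
from h import *
go(513.8,-229,188.5,-50.4);print(env.state()['force'])"
```

```text
at [ 515.  -228.3  190.2] [ 1.7999e+02  7.0000e-02 -5.0260e+01] t 14.15 shift cm [-0.021  0.137  0.17 ] wz 0.0025
[ 0.35513396 -0.90724315 -0.4753523 ]
```

>>> move_arm([
  {"tx": 0,"ty": 0,"tz": 0.2,"wx": 0,"wy": 0,"wz": 0},
  {"tx": 0,"ty": 0,"tz": 0.2,"wx": 0,"wy": 0,"wz": 0},
  {"tx": 0,"ty": 0,"tz": 0,"wx": 0,"wy": 0,"wz": 0},
  {"tx": 0,"ty": 0,"tz": 0,"wx": 0,"wy": 0,"wz": 0},
])

```text
time_s: 14.48
ee_pos: [515.0, -228.7, 187.0]
ee_rot: [-180.0, -0.0, -50.3]
force: [-0.0, 0.0, -1.4]
gripper_width: 15.8
gripper_force: 25.0
```

>>> move_arm([
  {"tx": 0,"ty": 0,"tz": 0.2,"wx": 0,"wy": 0,"wz": 0},
  {"tx": 0,"ty": 0,"tz": 0.1,"wx": 0,"wy": 0,"wz": 0},
  {"tx": 0,"ty": 0,"tz": 0,"wx": 0,"wy": 0,"wz": 0},
  {"tx": 0,"ty": 0,"tz": 0,"wx": 0,"wy": 0,"wz": 0},
  {"tx": 0,"ty": 0,"tz": 0,"wx": 0,"wy": 0,"wz": 0},
])

```text
time_s: 14.9
ee_pos: [515.2, -228.8, 184.3]
ee_rot: [-180.0, -0.0, -50.3]
force: [-0.3, -0.1, 2.3]
gripper_width: 16.0
gripper_force: 25.0
```

>>> move_arm([
  {"tx": 0,"ty": 0,"tz": 0.15,"wx": 0,"wy": 0,"wz": 0},
  {"tx": 0,"ty": 0,"tz": 0,"wx": 0,"wy": 0,"wz": 0},
  {"tx": 0,"ty": 0,"tz": 0,"wx": 0,"wy": 0,"wz": 0},
  {"tx": 0,"ty": 0,"tz": 0,"wx": 0,"wy": 0,"wz": 0},
])

```text
time_s: 15.23
ee_pos: [515.2, -228.9, 182.6]
ee_rot: [-180.0, -0.0, -50.3]
force: [1.0, -1.2, 3.4]
gripper_width: 15.7
gripper_force: 25.0
```

>>> move_arm([
  {"tx": 0,"ty": 0,"tz": 0.15,"wx": 0,"wy": 0,"wz": 0},
  {"tx": 0,"ty": 0,"tz": 0.1,"wx": 0,"wy": 0,"wz": 0},
  {"tx": 0,"ty": 0,"tz": 0,"wx": 0,"wy": 0,"wz": 0},
  {"tx": 0,"ty": 0,"tz": 0,"wx": 0,"wy": 0,"wz": 0},
  {"tx": 0,"ty": 0,"tz": 0,"wx": 0,"wy": 0,"wz": 0},
  {"tx": 0,"ty": 0,"tz": 0,"wx": 0,"wy": 0,"wz": 0},
  {"tx": 0,"ty": 0,"tz": 0,"wx": 0,"wy": 0,"wz": 0},
  {"tx": 0,"ty": 0,"tz": 0,"wx": 0,"wy": 0,"wz": 0},
])

```text
time_s: 15.9
ee_pos: [515.2, -228.8, 180.1]
ee_rot: [-180.0, -0.0, -50.3]
force: [-0.1, -0.4, 5.5]
gripper_width: 15.8
gripper_force: 25.0
```

Run:
```python
from h import *
f=grab_frame("side");cv2.imwrite("pics/e.png",cv2.resize(f["color"][235:375,255:415,::-1],None,fx=4,fy=4,interpolation=cv2.INTER_CUBIC))
print(env.state()["force"],env.state()["ee_pos"])
```

```text
[-0.01048489 -0.44336641  5.05993955] [ 515.1665959  -228.83413669  180.13232578]
```

View pics/e.png

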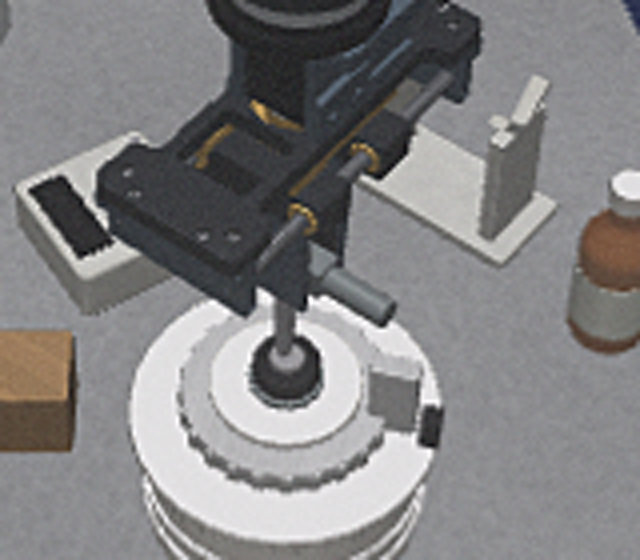

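The side view shows the tip sitting centred on the logger stud, near crop (285,360), pressed at about 6 N. I'll lift and go to the station.

>>> move_arm([
  {"tx": 0,"ty": 0,"tz": -1.5,"wx": 0,"wy": 0,"wz": 0},
  {"tx": 0,"ty": 0,"tz": -2,"wx": 0,"wy": 0,"wz": 0},
  {"tx": 0,"ty": 0,"tz": -1.5,"wx": 0,"wy": 0,"wz": 0},
  {"tx": -2.21,"ty": -1.01,"tz": 0,"wx": 0,"wy": 0,"wz": 0},
  {"tx": -2.21,"ty": -1.01,"tz": 0,"wx": 0,"wy": 0,"wz": 0},
  {"tx": -2.21,"ty": -1.01,"tz": 0,"wx": 0,"wy": 0,"wz": 0},
  {"tx": -2.21,"ty": -1.01,"tz": 0,"wx": 0,"wy": 0,"wz": 0},
  {"tx": -2.21,"ty": -1.01,"tz": 0,"wx": 0,"wy": 0,"wz": 0},
  {"tx": -2.21,"ty": -1.01,"tz": 0,"wx": 0,"wy": 0,"wz": 0},
  {"tx": -2.21,"ty": -1.01,"tz": 0,"wx": 0,"wy": 0,"wz": 0},
  {"tx": -2.21,"ty": -1.01,"tz": 0,"wx": 0,"wy": 0,"wz": 0},
  {"tx": 0,"ty": 0,"tz": 0,"wx": 0,"wy": 0,"wz": 0},
])

```text
time_s: 16.95
ee_pos: [461.7, -37.7, 228.7]
ee_rot: [179.9, 0.3, -50.1]
force: [-0.1, 0.6, -0.9]
gripper_width: 15.9
gripper_force: 25.0
```

>>> move_arm([
  {"tx": 0,"ty": 0,"tz": 0,"wx": 0,"wy": 0,"wz": 0},
  {"tx": 0,"ty": 0,"tz": 2,"wx": 0,"wy": 0,"wz": 0},
  {"tx": 0,"ty": 0,"tz": 2,"wx": 0,"wy": 0,"wz": 0},
  {"tx": 0,"ty": 0,"tz": 2,"wx": 0,"wy": 0,"wz": 0},
  {"tx": 0,"ty": 0,"tz": 0,"wx": 0,"wy": 0,"wz": 0},
  {"tx": 0,"ty": 0,"tz": 0,"wx": 0,"wy": 0,"wz": 0},
])

```text
time_s: 17.45
ee_pos: [463.5, -41.7, 169.0]
ee_rot: [179.9, 0.1, -50.4]
force: [-0.9, -0.5, -0.4]
gripper_width: 15.7
gripper_force: 25.0
```

```bash
python3 -c "
from h import *
go(464.6,-40.5,125,-50.4);s=env.state();print(s['force'],s['qpos'].round(1))"
```

```text
at [463.5 -41.7 169. ] [ 1.7988e+02  1.4000e-01 -5.0360e+01] t 17.45 shift cm [-0.016 -0.171  4.396] wz 0.0008
[-0.85077953 -0.46199768 -0.4124426 ] [ -6.6  10.7 107.2   0.   62.3 133.8]
```

>>> move_arm([
  {"tx": 0,"ty": -0.1,"tz": 1.5,"wx": 0,"wy": 0,"wz": 0},
  {"tx": 0,"ty": 0,"tz": 1.5,"wx": 0,"wy": 0,"wz": 0},
  {"tx": 0,"ty": 0,"tz": 1.3,"wx": 0,"wy": 0,"wz": 0},
  {"tx": 0,"ty": 0,"tz": 0,"wx": 0,"wy": 0,"wz": 0},
  {"tx": 0,"ty": 0,"tz": 0,"wx": 0,"wy": 0,"wz": 0},
  {"tx": 0,"ty": 0,"tz": 0.2,"wx": 0,"wy": 0,"wz": 0},
  {"tx": 0,"ty": 0,"tz": 0.2,"wx": 0,"wy": 0,"wz": 0},
  {"tx": 0,"ty": 0,"tz": 0,"wx": 0,"wy": 0,"wz": 0},
  {"tx": 0,"ty": 0,"tz": 0,"wx": 0,"wy": 0,"wz": 0},
])

```text
time_s: 18.2
ee_pos: [465.2, -40.4, 123.4]
ee_rot: [-179.9, -0.0, -50.3]
force: [0.4, -0.1, -1.7]
gripper_width: 15.7
gripper_force: 25.0
```

>>> move_arm([
  {"tx": 0,"ty": 0,"tz": 0.15,"wx": 0,"wy": 0,"wz": 0},
  {"tx": 0,"ty": 0,"tz": 0.15,"wx": 0,"wy": 0,"wz": 0},
  {"tx": 0,"ty": 0,"tz": 0,"wx": 0,"wy": 0,"wz": 0},
  {"tx": 0,"ty": 0,"tz": 0,"wx": 0,"wy": 0,"wz": 0},
  {"tx": 0,"ty": 0,"tz": 0,"wx": 0,"wy": 0,"wz": 0},
])

```text
time_s: 18.62
ee_pos: [465.3, -40.4, 120.2]
ee_rot: [-179.9, -0.0, -50.3]
force: [0.6, 0.1, 2.2]
gripper_width: 15.8
gripper_force: 25.0
```

>>> move_arm([
  {"tx": 0,"ty": 0,"tz": 0.2,"wx": 0,"wy": 0,"wz": 0},
  {"tx": 0,"ty": 0,"tz": 0.2,"wx": 0,"wy": 0,"wz": 0},
  {"tx": 0,"ty": 0,"tz": 0,"wx": 0,"wy": 0,"wz": 0},
  {"tx": 0,"ty": 0,"tz": 0,"wx": 0,"wy": 0,"wz": 0},
  {"tx": 0,"ty": 0,"tz": 0,"wx": 0,"wy": 0,"wz": 0},
  {"tx": 0,"ty": 0,"tz": 0,"wx": 0,"wy": 0,"wz": 0},
  {"tx": 0,"ty": 0,"tz": 0,"wx": 0,"wy": 0,"wz": 0},
])

```text
time_s: 19.2
ee_pos: [465.3, -40.4, 116.1]
ee_rot: [-179.9, -0.0, -50.3]
force: [0.8, 0.3, 6.0]
gripper_width: 15.8
gripper_force: 25.0
```

Run:
```python
from h import *
f=grab_frame("side");cv2.imwrite("pics/f.png",cv2.resize(f["color"][215:325,230:360,::-1],None,fx=4,fy=4,interpolation=cv2.INTER_CUBIC))
print(env.state()["force"],env.state()["ee_pos"])
```

```text
[ 1.54478418 -0.27242181  3.78344934] [465.33975013 -40.43020618 116.10827682]
```

View pics/f.png

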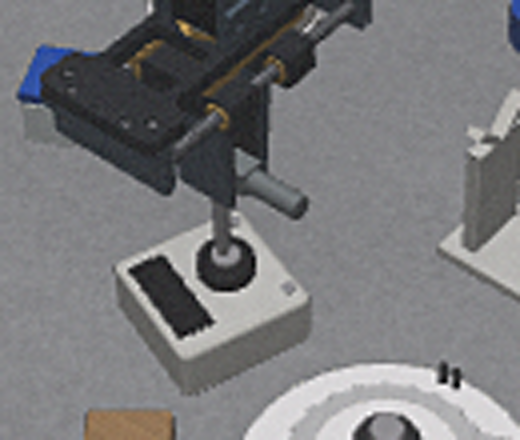

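The tip is on the station stud, near crop (225,260), fully pressed at about 6 N. Returning the reader to its rest.

>>> move_arm([
  {"tx": 0,"ty": 0,"tz": -1.5,"wx": 0,"wy": 0,"wz": 0},
  {"tx": 0,"ty": 0,"tz": -2.5,"wx": 0,"wy": 0,"wz": 0},
  {"tx": 0,"ty": 0,"tz": -2.5,"wx": 0,"wy": 0,"wz": 0},
  {"tx": 0,"ty": 0,"tz": -2.5,"wx": 0,"wy": 0,"wz": 0},
  {"tx": 0,"ty": 0,"tz": -2.3,"wx": 0,"wy": 0,"wz": 0},
  {"tx": 1.8,"ty": -2.05,"tz": 0,"wx": 0,"wy": 0,"wz": 0},
  {"tx": 1.8,"ty": -2.05,"tz": 0,"wx": 0,"wy": 0,"wz": 0},
  {"tx": 1.8,"ty": -2.05,"tz": 0,"wx": 0,"wy": 0,"wz": 0},
  {"tx": 1.8,"ty": -2.05,"tz": 0,"wx": 0,"wy": 0,"wz": 0},
  {"tx": 1.8,"ty": -2.05,"tz": 0,"wx": 0,"wy": 0,"wz": 0},
  {"tx": 1.8,"ty": -2.05,"tz": 0,"wx": 0,"wy": 0,"wz": 0},
  {"tx": 1.8,"ty": -2.05,"tz": 0,"wx": 0,"wy": 0,"wz": 0},
])

```text
time_s: 20.25
ee_pos: [656.0, -45.6, 227.0]
ee_rot: [179.9, 0.2, -50.3]
force: [-0.2, 1.1, -0.6]
gripper_width: 15.6
gripper_force: 25.0
```

>>> move_arm([
  {"tx": 0,"ty": 0,"tz": 0,"wx": 0,"wy": 0,"wz": 0},
  {"tx": 0,"ty": 0,"tz": 0,"wx": 0,"wy": 0,"wz": 0},
  {"tx": 0,"ty": 0,"tz": 0,"wx": 0,"wy": 0,"wz": 0},
  {"tx": 0,"ty": 0,"tz": 0,"wx": 0,"wy": 0,"wz": 0},
])

```text
time_s: 20.58
ee_pos: [654.5, -45.6, 228.4]
ee_rot: [179.9, 0.1, -50.3]
force: [-0.6, 0.4, -0.4]
gripper_width: 15.9
gripper_force: 25.0
```

```bash
python3 -c "
from h import *
go(656.5,-46.4,86,-50.3)"
```

```text
at [654.5 -45.6 228.4] [ 1.7993e+02  1.0000e-01 -5.0300e+01] t 20.58 shift cm [ 0.212 -0.123 14.243] wz -0.0001
```

Going down to about 10 mm above the seat, then checking.

>>> move_arm([
  {"tx": 0.2,"ty": -0.12,"tz": 2,"wx": 0,"wy": 0,"wz": 0},
  {"tx": 0,"ty": 0,"tz": 2,"wx": 0,"wy": 0,"wz": 0},
  {"tx": 0,"ty": 0,"tz": 2,"wx": 0,"wy": 0,"wz": 0},
  {"tx": 0,"ty": 0,"tz": 2,"wx": 0,"wy": 0,"wz": 0},
  {"tx": 0,"ty": 0,"tz": 2,"wx": 0,"wy": 0,"wz": 0},
  {"tx": 0,"ty": 0,"tz": 2,"wx": 0,"wy": 0,"wz": 0},
  {"tx": 0,"ty": 0,"tz": 0.8,"wx": 0,"wy": 0,"wz": 0},
  {"tx": 0,"ty": 0,"tz": 0,"wx": 0,"wy": 0,"wz": 0},
  {"tx": 0,"ty": 0,"tz": 0,"wx": 0,"wy": 0,"wz": 0},
  {"tx": 0,"ty": 0,"tz": 0,"wx": 0,"wy": 0,"wz": 0},
])

```text
time_s: 21.42
ee_pos: [658.8, -46.5, 102.7]
ee_rot: [-179.9, -0.1, -50.3]
force: [0.7, 0.6, -0.3]
gripper_width: 15.7
gripper_force: 25.0
```

```bash
python3 -c "
from h import *
go(656.5,-46.4,86,-50.3);print(env.state()['force'])"
```

```text
at [658.8 -46.5 102.7] [-1.7987e+02 -1.0000e-01 -5.0300e+01] t 21.42 shift cm [-0.156  0.175  1.666] wz 0.0
[ 0.72401035  0.56174227 -0.30338216]
```

>>> move_arm([
  {"tx": -0.15,"ty": 0.17,"tz": 0.4,"wx": 0,"wy": 0,"wz": 0},
  {"tx": 0,"ty": 0,"tz": 0.4,"wx": 0,"wy": 0,"wz": 0},
  {"tx": 0,"ty": 0,"tz": 0.4,"wx": 0,"wy": 0,"wz": 0},
  {"tx": 0,"ty": 0,"tz": 0.2,"wx": 0,"wy": 0,"wz": 0},
  {"tx": 0,"ty": 0,"tz": 0,"wx": 0,"wy": 0,"wz": 0},
  {"tx": 0,"ty": 0,"tz": 0,"wx": 0,"wy": 0,"wz": 0},
  {"tx": 0,"ty": 0,"tz": 0,"wx": 0,"wy": 0,"wz": 0},
])

```text
time_s: 22.0
ee_pos: [655.8, -46.4, 86.9]
ee_rot: [-180.0, 0.0, -50.3]
force: [0.4, 0.3, -1.2]
gripper_width: 15.6
gripper_force: 25.0
```

```bash
python3 -c "
from h import *
go(656.5,-46.4,86,-50.3);print(env.state()['force'])"
```

```text
at [655.8 -46.4  86.9] [-1.7999e+02  2.0000e-02 -5.0290e+01] t 22.0 shift cm [ 0.049 -0.056  0.085] wz 0.0001
[ 0.43680005  0.32554492 -1.21960413]
```

>>> move_arm([
  {"tx": 0.04,"ty": -0.05,"tz": 0.1,"wx": 0,"wy": 0,"wz": 0},
  {"tx": 0,"ty": 0,"tz": 0,"wx": 0,"wy": 0,"wz": 0},
  {"tx": 0,"ty": 0,"tz": 0,"wx": 0,"wy": 0,"wz": 0},
  {"tx": 0,"ty": 0,"tz": 0,"wx": 0,"wy": 0,"wz": 0},
])

```text
time_s: 22.33
ee_pos: [656.5, -46.3, 86.0]
ee_rot: [-180.0, 0.0, -50.3]
force: [-0.3, 0.2, -0.1]
gripper_width: 16.0
gripper_force: 25.0
```

>>> move_arm([
  {"tx": 0,"ty": 0,"tz": 0,"wx": 0,"wy": 0,"wz": 0},
  {"tx": 0,"ty": 0,"tz": 0,"wx": 0,"wy": 0,"wz": 0},
  {"tx": 0,"ty": 0,"tz": 0,"wx": 0,"wy": 0,"wz": 0},
  {"tx": 0,"ty": 0,"tz": 0,"wx": 0,"wy": 0,"wz": 0},
  {"tx": 0,"ty": 0,"tz": 0,"wx": 0,"wy": 0,"wz": 0},
  {"tx": 0,"ty": 0,"tz": -1,"wx": 0,"wy": 0,"wz": 0},
  {"tx": 0,"ty": 0,"tz": -2,"wx": 0,"wy": 0,"wz": 0},
  {"tx": 0,"ty": 0,"tz": -3,"wx": 0,"wy": 0,"wz": 0},
  {"tx": 0,"ty": 0,"tz": -3,"wx": 0,"wy": 0,"wz": 0},
  {"tx": 0,"ty": 0,"tz": -3,"wx": 0,"wy": 0,"wz": 0},
  {"tx": 0,"ty": 0,"tz": -2,"wx": 0,"wy": 0,"wz": 0},
], gripper=4.5)

```text
time_s: 23.25
ee_pos: [657.3, -46.5, 230.3]
ee_rot: [-179.8, -0.2, -50.3]
force: [0.9, -0.5, 0.1]
gripper_width: 45.0
gripper_force: 0.0
```

>>> move_arm([
  {"tx": -3,"ty": 0,"tz": 0,"wx": 0,"wy": 0,"wz": 0},
  {"tx": -3,"ty": 0,"tz": 0,"wx": 0,"wy": 0,"wz": 0},
  {"tx": -3,"ty": 0,"tz": 0,"wx": 0,"wy": 0,"wz": 0},
  {"tx": -3,"ty": 0,"tz": 0,"wx": 0,"wy": 0,"wz": 0},
  {"tx": -3,"ty": 0,"tz": 0,"wx": 0,"wy": 0,"wz": 0},
  {"tx": -3,"ty": 3,"tz": 0,"wx": 0,"wy": 0,"wz": 0},
  {"tx": -3,"ty": 3,"tz": 0,"wx": 0,"wy": 0,"wz": 0},
  {"tx": -3,"ty": 3,"tz": 0,"wx": 0,"wy": 0,"wz": 0},
  {"tx": 0,"ty": 0,"tz": 0,"wx": 0,"wy": 0,"wz": 0},
  {"tx": 0,"ty": 0,"tz": 0,"wx": 0,"wy": 0,"wz": 0},
  {"tx": 0,"ty": 0,"tz": 0,"wx": 0,"wy": 0,"wz": 0},
])

```text
time_s: 24.17
ee_pos: [438.1, 71.2, 227.2]
ee_rot: [-179.4, 0.5, -49.6]
force: [0.7, -0.8, -0.3]
gripper_width: 45.1
gripper_force: 0.0
```

Run:
```python
from h import *
t=grab_frame("top")["color"];s=grab_frame("side")["color"]
cv2.imwrite("pics/g.png",np.hstack([cv2.resize(t[150:300,300:475,::-1],(400,343),interpolation=cv2.INTER_CUBIC),cv2.resize(s[220:370,285:460,::-1],(400,343),interpolation=cv2.INTER_CUBIC)]))
```

```text
(no output)
```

View pics/g.png

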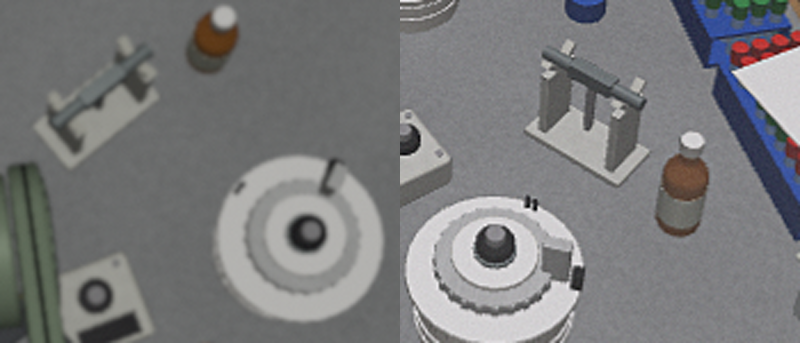

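Both views show the reader back in its notches with the stem hanging down, at top crop (100,85) and side crop (590,75). The fin is in line with the tooth, so I'm handing the job in.

```bash
python3 -c "
from h import *
print(env.job_done())"
```

```text
the job is handed in; nothing more can be done
None
```

I handed the job in at about 24 s: the collar fin is in line with the locked tooth (within about 1° by the camera), the reader was pressed onto the logger stud and then the station stud (about 6 N each), and it is back on its rest with the stem hanging down; no verdict came back.

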